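# Tidy the tea corner into its pull-out tray

### The job

Tidy up the tea things on the counter: pull the tea tray all the way out, sort every teaspoon into its narrow lane (nearest the robot) lying lengthwise, every round tin into the middle lane and every tea carton into the wide lane farthest from the robot, and only when all of them are in, push the tray fully home under its hood. The number of things varies; leave the sugar pot, the shaker, the creamer bottle and the mug where they stand.

Things in the scene. Friction and masses are not known exactly. Their poses are not given: they have to be found in the camera images.
- tray (a joint): how far the tea tray is pulled out of its fixed wooden hood (95 high, 250 deep, 302 wide, clear top, on the robot's left, open front facing the robot's right; 77 clear height above the lane floors), along -x of the points below, m: 0 = shut fully home against its stop, 0.20 = fully out against its stop. It slides on runners, friction about 1.5 N plus damping 6 N s/m, and stays where it is left
- pull (a point): centre of the tray's brass pull bar: a round bar 12 thick, 110 long along y, 55 above the counter, its axis 42 in front of (towards -x of) the tray's wooden front panel, so a finger fits behind it; x points into the hood, z up. The front panel is 12 thick, its top edge 70 above the counter. Gripped from above, it pulls out and pushes home
- lane_spoons (a point): centre of the inner floor of the tray's narrowest lane, the one nearest the robot: 190 long (x, the slide direction), 70 wide (y), floor 12 above the counter; walls 5 thick and 32 high part the lanes. Axes as pull; moves with the tray. Wholly clear of the hood when the tray is fully out
- lane_tins (a point): the same for the middle lane: 190 long (x), 90 wide (y). All lanes end at -x at the front panel, which stands 58 above the lane floor, and at +x at a wall 32 high
- lane_cartons (a point): the same for the widest lane, the one farthest from the robot: 190 long (x), 96 wide (y). Two cartons fit end to end; stacked, they do not pass under the hood
- spoon1: teaspoon lying on the counter, all steel, 124 long: a straight handle 10 wide, 9 thick, with a round flat-bottomed bowl 34 across, 8 thick at the +x end. Origin on the underside, on the centre line, 65 from the handle's end and close to the balance point; x runs along the spoon towards the bowl (handle from x=-65 to +25, bowl centre x=+41), z up. About 50 g. None if absent or held
- tin1: squat round tea tin with lid, diameter 54, 45 tall, standing upright at the start; origin at the centre of its underside, z up along its axis. About 120 g. None if absent or held; bare metal
- carton1: small tea carton (rigid box), 80 long (x), 45 wide (y), 40 high (z), lying flat at the start; origin at the centre of its underside. About 100 g. None if absent or held; yellow
- spoon2: teaspoon lying on the counter, all steel, 124 long: a straight handle 10 wide, 9 thick, with a round flat-bottomed bowl 34 across, 8 thick at the +x end. Origin on the underside, on the centre line, 65 from the handle's end and close to the balance point; x runs along the spoon towards the bowl (handle from x=-65 to +25, bowl centre x=+41), z up. About 50 g. None if absent or held
- tin2: squat round tea tin with lid, diameter 54, 45 tall, standing upright at the start; origin at the centre of its underside, z up along its axis. About 120 g. None if absent or held; red body, steel lid
- carton2: small tea carton (rigid box), 80 long (x), 45 wide (y), 40 high (z), lying flat at the start; origin at the centre of its underside. About 100 g. None if absent or held; brown card
- spoon3: teaspoon lying on the counter, all steel, 124 long: a straight handle 10 wide, 9 thick, with a round flat-bottomed bowl 34 across, 8 thick at the +x end. Origin on the underside, on the centre line, 65 from the handle's end and close to the balance point; x runs along the spoon towards the bowl (handle from x=-65 to +25, bowl centre x=+41), z up. About 50 g. None if absent or held
- sugar_pot: bystander among the things: white china sugar pot with knobbed lid, 60 across, 74 high, 450 g; origin under its centre
- shaker: bystander among the things: steel pepper shaker with waisted body, 48 across the foot, 78 high, 350 g; origin under its centre
- creamer: bystander at the far side: white plastic bottle, 72 across, 160 high; origin under its centre
- mug: bystander at the far side: white mug, 84 across, 92 high; origin under its centre
There are look-alikes about, which are no part of the job. Leave any green or purple look-alike of the tin2 alone.

How it is judged:
By the outcome, as a careful person would: the job done as asked, in the order asked, and still so for the second after the job is handed in, with the robot touching nothing.
Of spoon1, tin1, carton1, spoon2, tin2, carton2, spoon3 only 5 to 7 are there at a start; the rules pass over those that are not, and their reading is None.
At some moment in a run one of spoon1, tin1, carton1, spoon2, tin2, carton2, spoon3 may be knocked a few centimetres aside while the robot is not near it.
Once in a run the grip may slacken for a moment while it holds something.
It also fails if it takes over 210 s, if anything falls off the work surface, if the arm or the gripper's body presses on something with over 40 N, if the wrist force passes 120 N, or if a joint passes its speed limit or range.

### The arm

A 6-joint arm with a two-finger parallel gripper is mounted at the origin on the work surface. World frame = base frame: x ahead of the robot, y to its left, z up, the work surface at z = 0. Lengths are in mm, angles in rad, forces in N, time in s.
With the tool pointing down it reaches from about 350 to 775 mm from the base axis. Payload 7.3 kg.
Tool frame: the origin (TCP) lies on the centre line of the jaws, within the pads' length; the fingertips stand 14 mm ahead of it and the grasp point (between the pads) lies 5 mm behind it; z points along the fingers, y is the line along which they close (so a half turn about z gives the same grasp; the last joint's range is limited). The gripper opens to 92 mm and grips with 3 to 60 N. Pads are 19 mm wide; open, the fingers measure 130 mm over their backs; the gripper's body (75 mm by 190 mm) begins 47 mm behind the grasp point.
Start: joints at [-1.333, 0.342, 1.524, -0, 1.275, -0.146], TCP at [196.608, -486.815, 240.741] pointing down, gripper open.
Joint ranges: [-2.53, 2.53], [-0.77, 2.02], [0.04, 2.7], [-1, 4.14], [0.28, 2.66], [-3.11, 3.11]. Speed limits (rad/s): [2.57, 2.57, 3.14, 3.14, 3.14, 3.14].

### API

Orientations are given as [roll, pitch, yaw] about the fixed x, y, z axes, in that order (R = Rz(yaw) Ry(pitch) Rx(roll)).
In Python, from plant import get_obs, capture, bot, spot_in, trace, pinpoint gives the robot as it stands.
- The arm moves only by the tool play_rows, never from a script. Its argument "rows" is a list of rows, each a list of 2 entries, a list of its own where there are three numbers: the shift along the world's x, y, z in units of 3 cm (1.0 is 3 cm), then the turn, a rotation vector about the world's x, y, z in units of 8 degrees (1.0 is 8 degrees). A call has 1 to 12 rows; each row shifts and turns the commanded pose from where the row before left it; what a row does not reach is not made up. A row lasts 1/8 s, in which the tool goes at most 62.5 mm and 10.7 degrees, less where a joint would pass 70% of its speed; a pose out of reach is approached as far as the arm can. A call with a number of a shift or a turn outside -1 to 1 is refused whole. A call with a gripper value outside its range is refused whole. "hand" is the opening, from -1 (shut) to 1 (fully open), set as the call begins (left out, the last holds). The fingers move at their own pace and stop on an object; the grip force is fixed at half the most. Time passes only in rows, so rows that do not move let the fingers close. It gives the time, the measured TCP pose, the force, the opening and the grip force at its end, in the units of the state.
- get_obs(): the state, without advancing time (a new reading comes with each control period).
- capture(name): name is "scene" or "top" or "wrist"; returns a dict with "frame" (480x640x3 uint8, red, green, blue), "fov_y" (degrees; the focal length in pixels is half the picture's height over the tangent of half this angle, whatever the lens; pixels are square), "cx", "cy" (the principal point, pixels), "dist" ([k1, k2, p1, p2, k3] as OpenCV has them; the pictures are not rectified), "rvec" (rotation vector, rad) and "tvec" (3), from world to camera coordinates, as OpenCV has them; the wrist camera has in their place "hand_eye" (4x4, takes a point from camera to tool coordinates, whose origin is the TCP and whose axes are the flange's). Camera axes: x right, y down, z forward; pixel columns grow to the right and rows downward; lengths in mm; the calibration is good to about 2 mm. A picture is of the moment at which its call begins: read the wrist's pose just before it. There is no depth.
- bot.close_job(): hands the job in; it is judged then, once.
Trained networks look in the newest picture that a camera, given by its name, has taken for a name from the list of things; names that differ only in an ending like _2 or _b are one class to them, and where a whole thing is asked for, a point or a joint stands for the part that bears it (a point fixed in the world has none). Each returns a list of dicts, best first, with "p" (0 to 1); they miss things now and then, are a little off and sometimes report something else, mostly with a low value. They report only what shows in the picture. A call takes as long as a camera call. They do not tell look-alikes from the thing itself.
- spot_in(query, camera): "at" ([row, column] in pixels, amid what is visible of it).
- trace(query, camera): "mask" (480x640 bool, what is visible of it) and "at" ([row, column] in pixels, amid what is visible of it).
- pinpoint(query, camera): "at" ([row, column] in pixels: a listed point, or the origin of a listed thing).
The state is a dict: "time": time; "joint_positions": joint angles; "dq": joint speeds; "tau": joint torques, N m; "tool_pos": TCP position; "tcp_rot": TCP orientation; "contact_force": force on the tool from outside, world axes, zero at the start; "moment": the same for the moment, N m; "grip_width": finger opening in mm; "finger_force": force on a finger pad.
Only numpy, scipy, OpenCV 4.12 (cv2) and the standard library are available. Lean on these libraries where they do the work, as an engineer would, in place of code of your own. Each camera call takes 0.05 s, during which the arm holds its last target. There are 200 camera calls.

## Working session

There is one attempt and no reset: what is moved stays moved. The work goes in short steps, Python scripts to look and compute and a tool call to move; the robot and the scene stay as the last step left them, time stands still between calls to the robot, and variables do not carry over. Pictures are saved under pics/ and viewed, at most 14 in all, crops included, and the job is handed in when it is done.

Besides the shell and the picture viewer there is one more tool, called after ">>>" as name(argument=value, ...) on one line, values as JSON. play_rows: Moves the arm, as the interface text tells. Shifts and turns lie within -1 to 1; 1 stands for 3 cm of shift or 8 degrees of turn. Its arguments: {"type":"object","properties":{"rows":{"type":"array"},"hand":{"type":"number"}},"required":["rows"]}

```bash
ls; mkdir -p pics; cat > h.py <<'E'
import numpy as np, cv2
from plant import get_obs, capture, bot, spot_in, trace, pinpoint
def K(c):
    f=240/np.tan(np.radians(c["fov_y"])/2); return np.array([[f,0,c["cx"]],[0,f,c["cy"]],[0,0,1.]])
def save(c,n): cv2.imwrite(f"pics/{n}.png",c["frame"][:,:,::-1])
from scipy.spatial.transform import Rotation as R
def pose(c,o=None):
    if "rvec" in c:
        M=cv2.Rodrigues(np.array(c["rvec"],float))[0]; return M.T,-M.T@np.array(c["tvec"],float).ravel()
    T=np.eye(4);T[:3,:3]=R.from_euler('xyz',o["tcp_rot"]).as_matrix();T[:3,3]=o["tool_pos"]
    T=T@np.array(c["hand_eye"]);return T[:3,:3],T[:3,3]
def w(c,at,z,o=None):
    """pixel rows/cols Nx2 -> world at height z"""
    a=np.atleast_2d(np.array(at,float))[:,::-1].copy()
    u=cv2.undistortPoints(a[:,None],K(c),np.array(c["dist"],float))[:,0]
    M,p=pose(c,o); d=np.c_[u,np.ones(len(u))]@M.T
    return p+d*((z-p[2])/d[:,2])[:,None]
def px(c,P,o=None):
    M,p=pose(c,o); q=(np.atleast_2d(P)-p)@M
    return cv2.projectPoints(q,np.zeros(3),np.zeros(3),K(c),np.array(c["dist"],float))[0][:,0,::-1]
E
python3 - <<'E'
from h import *
o=get_obs();print(o)
for n in("top","scene"):
    c=capture(n);save(c,n+"0");print(n,pose(c)[1])
    for q in("spoon1","tin1","carton1","sugar_pot","shaker"):
        for d in trace(q,n):
            m=d["mask"].astype(np.uint8)
            r=cv2.minAreaRect(np.argwhere(m).astype(np.float32)[:,::-1])
            print(n,q,round(d["p"],2),np.round(d["at"]),int(m.sum()),np.round(w(c,d["at"],{"s":4,"t":45,"c":40}.get(q[0]))[0]),np.round(r[1]),np.round(r[2]))
    for q in("pull","lane_spoons","lane_tins","lane_cartons"):
        for d in pinpoint(q,n): print(n,q,round(d["p"],2),np.round(d["at"]),np.round(w(c,d["at"],55 if q=="pull" else 12)[0]))
E
```

```text
pics
{'time': 0.0, 'joint_positions': array([-1.33303040e+00,  3.42706217e-01,  1.52499106e+00, -1.77805920e-05,
        1.27536296e+00, -1.45969388e-01]), 'dq': array([-0.0004432 ,  0.00080117, -0.00076825,  0.00024363,  0.00189661,
       -0.00165288]), 'tau': array([ 3.84647910e-05, -4.31238055e+01, -2.44224715e+01,  7.17138383e-02,
        5.57273731e-02, -1.25656666e-04]), 'tool_pos': array([ 196.49691729, -486.44755026,  240.0625569 ]), 'tcp_rot': array([-3.14013821e+00, -1.96639947e-04,  3.83740363e-01]), 'contact_force': array([-0.09241839, -0.49578527, -0.36358939]), 'moment': array([ 0.03884003, -0.00687111, -0.00636304]), 'finger_force': 0.0, 'grip_width': 91.86202730521542}
top [ 462.92015591    8.50046241 1294.18201841]
top spoon1 0.88 [244. 388.] 357 [ 613. -135.    4.] [13. 49.] 12.0
top spoon1 0.7 [309. 389.] 729 [ 457. -141.    4.] [35. 21.] 90.0
top spoon1 0.52 [305. 473.] 268 [ 473. -341.    4.] [46. 11.] 90.0
top tin1 0.92 [245. 480.] 507 [ 612. -347.   45.] [22. 27.] 90.0
top tin1 0.91 [267. 524.] 550 [ 563. -448.   45.] [21. 29.] 90.0
top tin1 0.89 [310. 434.] 4
[... 1247 characters left out ...]
204. 248.] 362 [ 608. -236.   45.] [23. 18.] 90.0
scene tin1 0.54 [314. 404.] 1419 [560. 296.  45.] [ 29. 120.] 45.0
scene carton1 0.76 [199. 309.] 492 [ 469. -129.   40.] [19. 30.] 51.0
scene sugar_pot 0.65 [221. 335.] 394 [453. -38.   4.] [23. 20.] 90.0
scene sugar_pot 0.43 [314. 409.] 1409 [533. 298.   4.] [ 29. 119.] 45.0
scene sugar_pot 0.37 [326. 286.] 1407 [778.  97.   4.] [55. 36.] 73.0
scene sugar_pot 0.21 [198. 308.] 566 [ 451. -152.    4.] [20. 32.] 50.0
scene shaker 0.52 [251. 298.] 358 [601. -41.   4.] [26. 16.] 90.0
scene shaker 0.43 [314. 406.] 1296 [538. 292.   4.] [ 28. 119.] 45.0
scene pull 0.8 [295. 398.] [536. 256.  55.]
scene lane_spoons 0.16 [301. 396.] [531. 255.  12.]
```

View pics/top0.png

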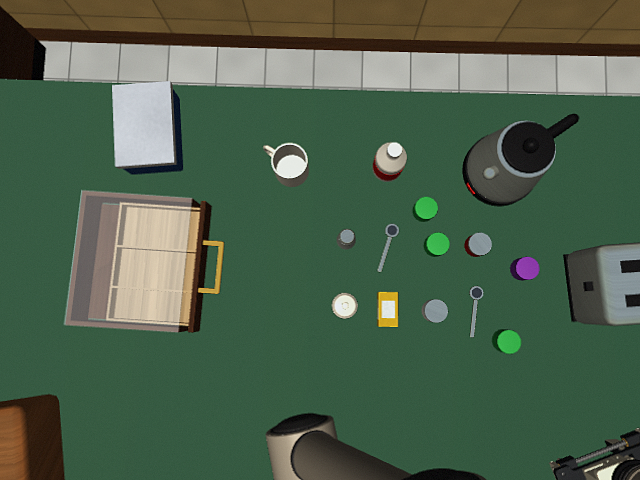

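```bash
python3 - <<'E'
import cv2
i=cv2.imread("pics/top0.png")[190:360,320:560];cv2.imwrite("pics/crop0.png",cv2.resize(i,None,fx=3.3,fy=3.3,interpolation=cv2.INTER_CUBIC))
E
```

```text
(no output)
```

View pics/crop0.png

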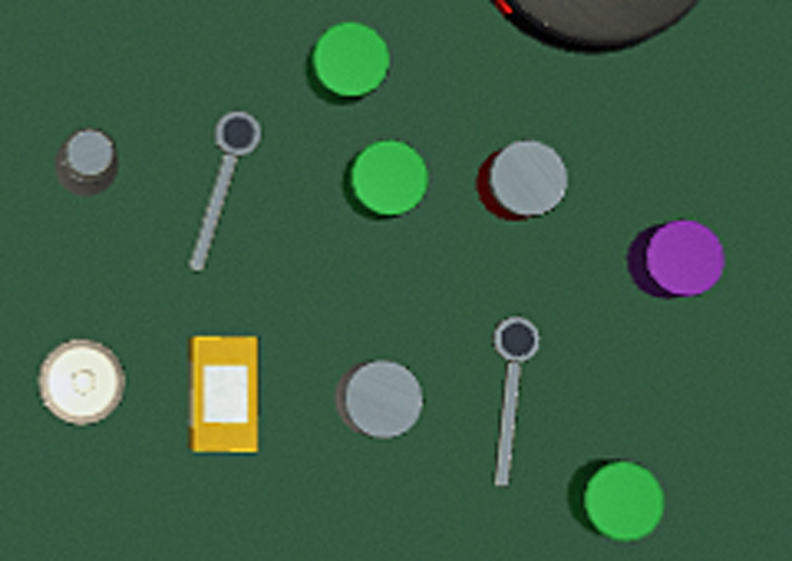

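Present are two spoons, at (244,388) and (305,473), one carton and two of the tins. The look-alikes are green tins at (210,426), (246,436) and (340,509), and a purple one at (267,524). The tins that fit are bare metal at (310,434) = tin1, and red body with steel lid at (245,480) = tin2; the enlarged crop confirms both. Next I'll measure the tray axis and the objects.

```bash
cat >> h.py <<'E'
def meas(n="top",brass=True):
    c=capture(n); out={}
    hsv=cv2.cvtColor(c["frame"],cv2.COLOR_RGB2HSV)
    if brass:
        m=cv2.inRange(hsv,(12,120,90),(32,255,255)); nn,l,s,ce=cv2.connectedComponentsWithStats(m)
        for i in range(1,nn):
            if s[i,4]<60: continue
            pts=np.argwhere(l==i)
            for z in (55,40):
                r=cv2.minAreaRect(w(c,pts,z)[:,:2].astype(np.float32)); print("brass/yellow z",z,s[i,4],np.round(r[0]),np.round(r[1]),round(r[2],1))
    for d in trace("spoon1",n):
        pts=np.argwhere(d["mask"]);P=w(c,pts,5)[:,:2].astype(np.float32)
        r=cv2.minAreaRect(P); s=sorted(r[1])
        if s[1]<100 : continue
        mu=P.mean(0);u=np.linalg.svd(P-mu,full_matrices=False)[2][0]
        t=(P-mu)@u
        if abs(t.min())<t.max(): u=-u;t=-t   # want bowl (denser) at short side
        # bowl end is the side nearer to mean
        u=-u if t.max()>-t.min() else u; t=(P-mu)@u
        handle_end=mu+u*t.min(); org=handle_end+u*65
        print("spoon p",round(d["p"],2),"origin",np.round(org),"bowl dir deg",round(np.degrees(np.arctan2(u[1],u[0])),1),"len",round(float(np.ptp(t))),)
    for d in pinpoint("spoon1",n): print(" spoon pin",round(d["p"],2),np.round(w(c,d["at"],2)[0]))
    for q,z in(("tin1",0),("carton1",0),("pull",55)):
        for d in pinpoint(q,n): print(" pin",q,round(d["p"],2),np.round(d["at"]),np.round(w(c,d["at"],z)[0]))
    for d in trace("tin1",n):
        col=np.median(c["frame"][d["mask"]],0)
        if np.ptp(col)<40:
            g=(np.ptp(c["frame"].astype(int),axis=2)<35)&d["mask"]&(c["frame"].sum(2)>330)
            print(" steel lid",np.round(d["at"]),np.round(w(c,np.argwhere(g).mean(0),45)[0]),int(g.sum()))
    return c
E
python3 - <<'E'
from h import *
meas("top")
meas("scene")
E
```

```text
brass/yellow z 55 839 [1164.  727.] [ 33. 174.] 2.3
brass/yellow z 40 839 [1172.  736.] [ 34. 176.] 2.3
brass/yellow z 55 1343 [1169.  545.] [ 43. 228.] 0.2
brass/yellow z 40 1343 [1178.  551.] [ 43. 231.] 0.2
brass/yellow z 55 1570 [1171.  334.] [ 49. 221.] 1.8
brass/yellow z 40 1570 [1180.  337.] [ 49. 224.] 1.8
brass/yellow z 55 1873 [1174.  121.] [ 56. 215.] 1.6
brass/yellow z 40 1873 [1182.  122.] [ 57. 218.] 1.6
brass/yellow z 55 2045 [1177. -103.] [ 62. 218.] 1.4
brass/yellow z 40 2045 [1186. -104.] [ 62. 220.] 1.4
brass/yellow z 55 2266 [1180. -322.] [ 67. 242.] 1.1
brass/yellow z 40 2266 [1188. -326.] [ 67. 245.] 1.1
brass/yellow z 55 2370 [1182. -543.] [ 69. 260.] 0.9
brass/yellow z 40 2370 [1191. -549.] [ 70. 263.] 0.9
brass/yellow z 55 995 [1183. -676.] [ 71. 113.] 0.7
brass/yellow z 40 995 [1192. -684.] [ 72. 114.] 0.7
brass/yellow z 55 868 [1128.  696.] [185.  34.] 89.9
brass/yellow z 40 868 [1136.  704.] [188.  34.] 89.9
brass/yellow z 55 1080 [1128.  512.] [ 35. 211.] 0.2
brass/yellow z 40 1080 [1136.  518.] [ 35. 213.] 0.2
brass/yellow z 55 1059 [1127.  313.] [205.  
[... 2876 characters left out ...]
w z 40 242 [1010.  251.] [13. 80.] 0.0
spoon p 0.7 origin [ 467. -341.] bowl dir deg -6.1 len 117
spoon p 0.57 origin [ 613. -132.] bowl dir deg -16.4 len 116
 spoon pin 0.75 [ 463. -338.    2.]
 spoon pin 0.66 [ 606. -139.    2.]
 pin tin1 0.95 [208. 245.] [ 607. -260.    0.]
 pin tin1 0.94 [235. 231.] [ 697. -217.    0.]
 pin tin1 0.89 [183. 286.] [ 455. -247.    0.]
 pin tin1 0.79 [146. 267.] [ 393. -403.    0.]
 pin tin1 0.68 [165. 214.] [ 566. -460.    0.]
 pin tin1 0.54 [195. 224.] [ 619. -344.    0.]
 pin carton1 0.74 [202. 308.] [ 458. -144.    0.]
 pin pull 0.67 [301. 400.] [545. 268.  55.]
 steel lid [179. 285.] [ 469. -228.   45.] 354
 steel lid [189. 222.] [ 618. -340.   45.] 205
```

```bash
python3 - <<'E'
from h import *
c=capture("top");hsv=cv2.cvtColor(c["frame"],cv2.COLOR_RGB2HSV);m=cv2.inRange(hsv,(12,120,90),(32,255,255))
m[:, :190]=0;m[:,240:]=0;m[:220]=0;m[310:]=0
rows=[r for r in range(480) if m[r].any()]
print(rows[0],rows[-1])
E_=[(r,np.flatnonzero(m[r]).max()+.5) for r in rows[2:-2]]
P=w(c,E_,55);k=np.polyfit(P[:,0],P[:,1],1);print("edge slope deg",np.degrees(np.arctan(k[0])),"y at 541",np.polyval(k,541), "x ends",w(c,[(rows[0],220),(rows[-1],216)],55)[:,0])
print(np.abs(P[:,1]-np.polyval(k,P[:,0])).max())
# panel top edge z70 (dark brown right edge)
E
```

```text
220 308
edge slope deg 0.44243902389802664 y at 541 271.9480180971213 x ends [653.95144566 450.17349857]
48.706403104337824
```

>>> play_rows(rows=[[[1,1,0],[0,0,-1]],[[1,1,0],[0,0,-1]],[[1,1,0],[0,0,-1]],[[1,1,0],[0,0,0]],[[1,1,0],[0,0,0]],[[1,1,0],[0,0,0]],[[1,1,0],[0,0,0]],[[1,1,0],[0,0,0]],[[1,1,0],[0,0,0]],[[1,1,0],[0,0,0]],[[1,1,0],[0,0,0]],[[0.5,1,0],[0,0,0]]], hand=-0.35)

```text
time: 3.25
tool_pos: [542.8, -125.6, 240.5]
tcp_rot: [3.142, -0.0, -0.035]
contact_force: [0.5, 0.1, -0.3]
grip_width: 29.8
finger_force: 0.0
```

```bash
python3 - <<'E'
from h import *
c=capture("top");hsv=cv2.cvtColor(c["frame"],cv2.COLOR_RGB2HSV);m=cv2.inRange(hsv,(12,120,90),(32,255,255))
m[:, :190]=0;m[:,240:]=0;m[:220]=0;m[310:]=0
n,l,s,_=cv2.connectedComponentsWithStats(m);i=1+np.argmax(s[1:,4]);m=(l==i)
rows=[r for r in range(480) if m[r].any()]
print(s[i])
E_=[(r,np.flatnonzero(m[r]).max()+.5) for r in rows[2:-2]]
P=w(c,E_,55);k=np.polyfit(P[:,0],P[:,1],1);print("slope deg",np.degrees(np.arctan(k[0])),"y at 541",np.polyval(k,541),"res",np.abs(P[:,1]-np.polyval(k,P[:,0])).max(),"x ends",P[[0,-1],0])
# hood front-ish: dark panel bottom strip
m2=(hsv[:,:,2]<75)&(hsv[:,:,0]<20); m2[:,:180]=0;m2[:,215:]=0;m2[:196]=0;m2[335:]=0
E2=[(r,np.flatnonzero(m2[r]).max()+.5) for r in range(215,330,5) if m2[r].any() and not(236<r<298)]
Q=w(c,E2,70);print(np.round(Q[:,:2]))
E
```

```text
[198 240  26  54 452]
slope deg -2.3752686927670226 y at 541 253.8687877465234 res 1.0642684825479307 x ends [602.49089923 489.03482729]
[[663. 282.]
 [651. 283.]
 [639. 283.]
 [628. 285.]
 [616. 284.]
 [468. 292.]
 [456. 291.]
 [445. 293.]
 [434. 292.]
 [423. 294.]
 [412. 293.]]
```

>>> play_rows(rows=[[[0,1,0],[0,0,0]],[[0,1,0],[0,0,0]],[[0,1,0],[0,0,0]],[[0,1,0],[0,0,0]],[[0,1,0],[0,0,0]],[[0,1,0],[0,0,0]],[[0,1,0],[0,0,0]],[[0,1,-0.5],[0,0,0]],[[0,1,-0.5],[0,0,0]],[[0,1,-0.5],[0,0,0]],[[0.1,1,-0.5],[0,0,0]],[[0,1,-0.5],[0,0,0]]])

```text
time: 4.8
tool_pos: [544.8, 234.0, 165.2]
tcp_rot: [3.141, -0.0, -0.035]
contact_force: [0.1, 0.2, 0.6]
grip_width: 30.3
finger_force: 0.0
```

>>> play_rows(rows=[[[0,0.85,0],[0,0,0]],[[0,0,-0.3],[0,0,0]],[[0,0,-1],[0,0,0]],[[0,0,-1],[0,0,0]],[[0,0,0],[0,0,0]]])

```text
time: 5.42
tool_pos: [543.1, 257.1, 94.4]
tcp_rot: [3.139, 0.005, -0.036]
contact_force: [0.3, -0.8, 0.2]
grip_width: 29.9
finger_force: 0.0
```

```bash
python3 - <<'E'
from h import *
o=get_obs();c=capture("wrist");save(c,"wr0");print(o["tool_pos"])
for d in pinpoint("pull","wrist"): print(d["p"],d["at"],w(c,d["at"],55,o))
hsv=cv2.cvtColor(c["frame"],cv2.COLOR_RGB2HSV);m=cv2.inRange(hsv,(12,120,90),(32,255,255))
n,l,s,_=cv2.connectedComponentsWithStats(m)
for i in range(1,n):
    if s[i,4]>500: r=cv2.minAreaRect(w(c,np.argwhere(l==i),58,o)[:,:2].astype(np.float32));print(s[i],r)
E
```

```text
[543.09718673 257.06296443  94.36088679]
0.77 [276.3, 310.5] [[544.63227167 260.09358141  55.        ]]
[ 216  150  107  159 5894] ((568.0197143554688, 277.7580871582031), (48.138763427734375, 76.78661346435547), 88.07499694824219)
[388 294  17  68 523] ((516.1162109375, 217.6610565185547), (37.9105339050293, 7.6520514488220215), 3.2602040767669678)
[ 273  346   49   34 1152] ((498.4244689941406, 269.14642333984375), (25.247547149658203, 19.535993576049805), 88.02391052246094)
```

View pics/wr0.png

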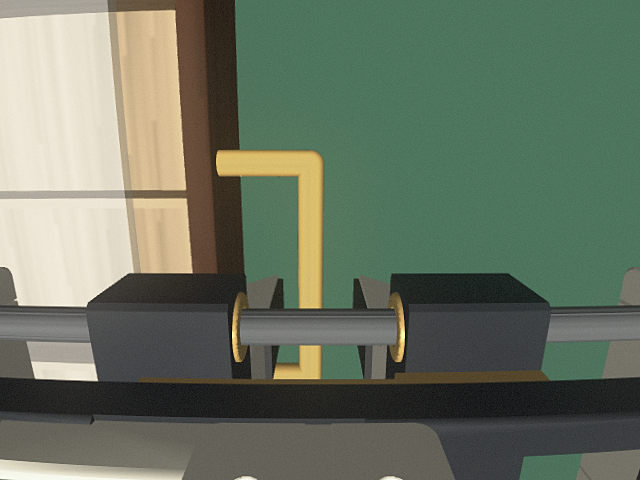

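The bar (column 311) runs between the fingers (columns 265 and 372), so I can descend and grip it.

>>> play_rows(rows=[[[0.05,0.1,-0.7],[0,0,0]],[[0,0,-0.75],[0,0,0]],[[0,0,0],[0,0,0]]])

```text
time: 5.9
tool_pos: [545.9, 261.3, 53.3]
tcp_rot: [3.141, 0.001, -0.035]
contact_force: [0.2, 0.7, 0.1]
grip_width: 29.5
finger_force: 0.0
```

>>> play_rows(rows=[[[0,0,0],[0,0,0]],[[0,0,0],[0,0,0]],[[0,0,0],[0,0,0]],[[0,0,0],[0,0,0]]], hand=-1)

```text
time: 6.4
tool_pos: [546.9, 261.7, 54.6]
tcp_rot: [-3.141, -0.002, -0.035]
contact_force: [-0.4, -0.8, 5.9]
grip_width: 11.1
finger_force: 30.0
```

>>> play_rows(rows=[[[-0.03,-0.5,0],[0,0,0]],[[-0.03,-0.7,0],[0,0,0]],[[-0.03,-0.7,0],[0,0,0]],[[-0.03,-0.7,0],[0,0,0]],[[-0.03,-0.7,0],[0,0,0]],[[-0.03,-0.7,0],[0,0,0]],[[-0.03,-0.7,0],[0,0,0]],[[-0.03,-0.7,0],[0,0,0]],[[-0.02,-0.6,0],[0,0,0]],[[-0.02,-0.4,0],[0,0,0]],[[0,-0.2,0],[0,0,0]],[[0,0,0],[0,0,0]]])

```text
time: 7.9
tool_pos: [538.9, 74.4, 54.5]
tcp_rot: [-3.125, -0.004, -0.039]
contact_force: [4.6, 55.7, 3.3]
grip_width: 11.2
finger_force: 30.0
```

>>> play_rows(rows=[[[0,0.3,0],[0,0,0]],[[0,0,0],[0,0,0]]])

```text
time: 8.15
tool_pos: [538.9, 74.9, 54.5]
tcp_rot: [-3.139, -0.004, -0.034]
contact_force: [1.8, 10.3, 5.3]
grip_width: 11.0
finger_force: 30.0
```

```bash
python3 - <<'E'
from h import *
print(get_obs()["tool_pos"],get_obs()["contact_force"])
c=capture("top")
cv2.imwrite("pics/t1.png",cv2.resize(c["frame"][170:350,50:330,::-1],None,fx=2.8,fy=2.8,interpolation=cv2.INTER_CUBIC))
for q in("pull","lane_spoons","lane_tins","lane_cartons"):
    for d in pinpoint(q,"top"): print(q,round(d["p"],2),np.round(d["at"]),np.round(w(c,d["at"],55 if q=="pull" else 12)[0]))
E
```

```text
[538.89082295  74.86542655  54.48581652] [ 1.7578465  10.34298722  5.3068208 ]
lane_spoons 0.88 [311. 234.] [444. 228.  12.]
lane_tins 0.81 [275. 239.] [529. 220.  12.]
lane_cartons 0.85 [231. 241.] [634. 220.  12.]
```

View pics/t1.png

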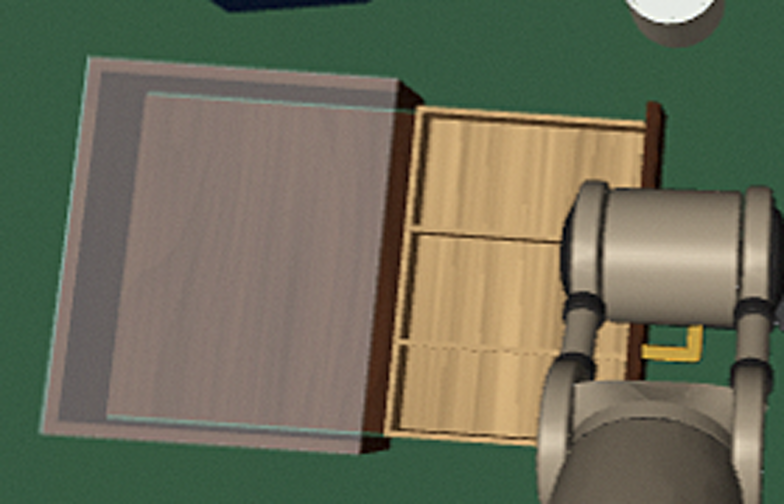

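>>> play_rows(rows=[[[0,0,0],[0,0,0]],[[0,0,0],[0,0,0]],[[0,0,0.7],[0,0,0]],[[0,0,1],[0,0,0]],[[0,0,1],[0,0,0]],[[-0.2,-0.6,0.3],[0,0,0]]], hand=-0.35)

```text
time: 9.15
tool_pos: [532.3, 54.4, 144.6]
tcp_rot: [3.141, -0.003, -0.034]
contact_force: [0.9, 0.0, -0.6]
grip_width: 29.9
finger_force: 0.0
```

>>> play_rows(rows=[[[-0.4,-1,0],[0,0,0.2]],[[-0.4,-1,0],[0,0,0]],[[-0.4,-1,0],[0,0,0]],[[-0.4,-1,0],[0,0,0]],[[-0.4,-1,0],[0,0,0]],[[-0.4,-1,0],[0,0,0]],[[-0.2,-0.3,-0.7],[0,0,0]],[[0,0,0],[0,0,0]]], hand=0.5)

```text
time: 10.15
tool_pos: [451.2, -135.0, 120.4]
tcp_rot: [-3.14, 0.005, -0.01]
contact_force: [-0.7, 0.0, 0.8]
grip_width: 68.9
finger_force: 0.0
```

```bash
cat >> h.py <<'E'
def blob(c,o,lo,hi,z):
    m=cv2.inRange(cv2.cvtColor(c["frame"],cv2.COLOR_RGB2HSV),lo,hi);n,l,s,_=cv2.connectedComponentsWithStats(m)
    i=1+np.argmax(s[1:,4]); return s[i],cv2.minAreaRect(w(c,np.argwhere(l==i),z,o)[:,:2].astype(np.float32))
E
python3 - <<'E'
from h import *
o=get_obs();print(o["tool_pos"])
c=capture("wrist");save(c,"wr1")
print(blob(c,o,(18,150,120),(32,255,255),40))
for d in trace("carton1","wrist"):
    print(d["p"],d["at"],cv2.minAreaRect(w(c,np.argwhere(d["mask"]),40,o)[:,:2].astype(np.float32)))
c=capture("top");y=cv2.inRange(cv2.cvtColor(c["frame"],cv2.COLOR_RGB2HSV),(18,120,90),(32,255,255));y[:280]=0;y[340:]=0;y[:,:360]=0;y[:,420:]=0
print(cv2.minAreaRect(w(c,np.argwhere(y),40)[:,:2].astype(np.float32)),y.any(0).nonzero()[0][[0,-1]])
E
```

```text
[ 451.23966674 -135.03664014  120.44055886]
(array([ 274,  174,   79,  132, 6203], dtype=int32), ((458.9789733886719, -133.3280792236328), (79.64112091064453, 44.35298538208008), 0.5556936264038086))
0.65 [240.4, 313.3] ((460.14007568359375, -132.9671630859375), (45.245643615722656, 83.37095642089844), 89.76417541503906)Traceback (most recent call last):
  File "<stdin>", line 8, in <module>
  File "h.py", line 15, in w
    u=cv2.undistortPoints(a[:,None],K(c),np.array(c["dist"],float))[:,0]
      ~~~~~~~~~~~~~~~~~~~^^^^^^^^^^^^^^^^^^^^^^^^^^^^^^^^^^^^^^^^^^
cv2.error: OpenCV(4.12.0) /io/opencv/modules/calib3d/src/undistort.dispatch.cpp:347: error: (-215:Assertion failed) CV_IS_MAT(_src) && CV_IS_MAT(_dst) && (_src->rows == 1 || _src->cols == 1) && (_dst->rows == 1 || _dst->cols == 1) && _src->cols + _src->rows - 1 == _dst->rows + _dst->cols - 1 && (CV_MAT_TYPE(_src->type) == CV_32FC2 || CV_MAT_TYPE(_src->type) == CV_64FC2) && (CV_MAT_TYPE(_dst->type) == CV_32FC2 || CV_MAT_TYPE(_dst->type) == CV_64FC2) in function 'cvUndistortPointsInternal'
```

>>> play_rows(rows=[[[0.25,0.05,-0.9],[0,0,0]],[[0,0,-1],[0,0,0]],[[0,0,-1],[0,0,0]],[[0,0,0],[0,0,0]]])

```text
time: 10.8
tool_pos: [460.3, -131.9, 34.1]
tcp_rot: [-3.14, 0.003, -0.006]
contact_force: [0.0, 0.3, 0.2]
grip_width: 68.8
finger_force: 0.0
```

>>> play_rows(rows=[[[0,0,0],[0,0,0]],[[0,0,0],[0,0,0]],[[0,0,0],[0,0,0]],[[0,0,0],[0,0,0]],[[0,0,1],[0,0,0]],[[0,0,1],[0,0,0]],[[0,0,1],[0,0,0]],[[0,0,0.7],[0,0,0]]], hand=-1)

```text
time: 11.8
tool_pos: [461.4, -132.9, 147.8]
tcp_rot: [3.141, -0.001, -0.007]
contact_force: [0.8, 0.0, -1.4]
grip_width: 44.4
finger_force: 29.9
```

>>> play_rows(rows=[[[0.47,0.97,0],[0,0,0.92]],[[0.47,0.97,0],[0,0,0.92]],[[0.47,0.97,0],[0,0,0.92]],[[0.47,0.97,0],[0,0,0.92]],[[0.47,0.97,0],[0,0,0.92]],[[0.47,0.97,0],[0,0,0.92]],[[0.47,0.97,0],[0,0,0.92]],[[0.47,0.97,0],[0,0,0.92]],[[0.47,0.97,0],[0,0,0.92]],[[0.47,0.97,0],[0,0,0.92]],[[0.47,0.97,0],[0,0,0.92]],[[0.47,0.97,0],[0,0,0.92]]])

```text
time: 13.3
tool_pos: [630.5, 217.2, 146.1]
tcp_rot: [-3.141, 0.0, 1.538]
contact_force: [1.4, 0.4, -1.6]
grip_width: 44.7
finger_force: 29.9
```

>>> play_rows(rows=[[[0,0,0],[0,0,0]]])

```text
time: 13.42
tool_pos: [630.5, 218.3, 145.7]
tcp_rot: [-3.141, -0.0, 1.537]
contact_force: [0.7, -1.1, -1.9]
grip_width: 44.8
finger_force: 29.9
```

```bash
python3 - <<'E'
from h import *
c=capture("top");print(get_obs()["tool_pos"])
meas("top",False)
E
```

```text
[630.05066063 216.93387361 145.65254158]
spoon p 0.81 origin [ 463. -343.] bowl dir deg -6.4 len 122
spoon p 0.73 origin [ 609. -134.] bowl dir deg -16.7 len 120
 spoon pin 0.66 [ 607. -131.    2.]
 spoon pin 0.53 [ 453. -338.    2.]
 pin tin1 0.93 [212. 424.] [ 694. -225.    0.]
 pin tin1 0.89 [242. 474.] [ 623. -347.    0.]
 pin tin1 0.86 [269. 522.] [ 560. -460.    0.]
 pin tin1 0.81 [310. 432.] [ 458. -243.    0.]
 pin tin1 0.62 [244. 435.] [ 617. -250.    0.]
 pin tin1 0.61 [339. 504.] [ 393. -413.    0.]
 pin tin1 0.29 [244. 346.] [611. -36.   0.]
 pin carton1 0.86 [228. 237.] [645. 232.   0.]
 pin carton1 0.18 [310. 431.] [ 458. -242.    0.]
 pin pull 0.56 [273. 297.] [534.  79.  55.]
 steel lid [243. 480.] [ 615. -347.   45.] 403
 steel lid [311. 434.] [ 457. -244.   45.] 420
```

>>> play_rows(rows=[[[0,0,-0.8],[0,0,0]],[[0,0,-1],[0,0,0]],[[0,0,-0.8],[0,0,0]],[[0,0,-0.45],[0,0,0]],[[0,0,0],[0,0,0]]])

```text
time: 14.45
tool_pos: [630.0, 216.1, 54.0]
tcp_rot: [-3.14, 0.0, 1.534]
contact_force: [-0.2, 0.6, -1.6]
grip_width: 45.1
finger_force: 3.0
```

>>> play_rows(rows=[[[0,0,0],[0,0,0]],[[0,0,0],[0,0,0]],[[0,0,0.5],[0,0,0]],[[0,0,1],[0,0,0]],[[0,0,1],[0,0,0]],[[0,-0.5,0.7],[0,0,-0.9]]], hand=0.2)

```text
time: 15.2
tool_pos: [631.0, 202.3, 154.1]
tcp_rot: [3.138, -0.002, 1.407]
contact_force: [0.9, -0.4, -0.1]
grip_width: 55.2
finger_force: 0.0
```

>>> play_rows(rows=[[[-0.2,-1,0],[0,0,-0.85]],[[-0.5,-1,0],[0,0,-0.85]],[[-0.5,-1,0],[0,0,-0.85]],[[-0.5,-1,0],[0,0,-0.85]],[[-0.5,-1,0],[0,0,-0.85]],[[-0.5,-1,0],[0,0,-0.85]],[[-0.5,-1,0],[0,0,-0.85]],[[-0.5,-1,0],[0,0,-0.85]],[[-0.5,-1,0],[0,0,-0.85]],[[-0.5,-1,0],[0,0,-0.85]],[[-0.5,-1,0],[0,0,-0.8]],[[-0.5,-1,0],[0,0,-0.7]]], hand=0.74)

```text
time: 16.7
tool_pos: [459.4, -159.8, 152.3]
tcp_rot: [3.14, -0.002, 0.009]
contact_force: [0.2, 0.1, -1.0]
grip_width: 80.0
finger_force: 0.0
```

>>> play_rows(rows=[[[-0.1,-1,0],[0,0,0]],[[0,-1,0],[0,0,0]],[[0,-0.9,-0.5],[0,0,0]],[[0,0,0],[0,0,0]]])

```text
time: 17.2
tool_pos: [456.2, -247.0, 136.2]
tcp_rot: [3.141, -0.0, 0.01]
contact_force: [0.2, 0.7, 0.6]
grip_width: 79.9
finger_force: 0.0
```

```bash
cat >> h.py <<'E'
def tin():
    o=get_obs();c=capture("wrist");print(np.round(o["tool_pos"]),np.round(o["tcp_rot"],3))
    for d in trace("tin1","wrist"):
        m=d["mask"];g=m&(np.ptp(c["frame"].astype(int),axis=2)<35)
        k=np.argwhere(g)
        if len(k)<300: print("x",np.round(d["at"]),d["p"],m.sum(),g.sum());continue
        ce,r=cv2.minEnclosingCircle(w(c,k,45,o)[:,:2].astype(np.float32))
        print(d["p"],np.round(d["at"]),"centre",np.round(ce,1),"r",round(r,1),"mean",np.round(w(c,k,45,o).mean(0)),m.sum(),g.sum(),np.median(c["frame"][m],0))
    for d in pinpoint("tin1","wrist"): print("pin",d["p"],w(c,d["at"],0,o))
    return c
E
python3 - <<'E'
from h import *
c=tin();save(c,"wr2")
E
```

```text
[ 456. -247.  136.] [ 3.141 -0.     0.01 ]
0.9 [ 16. 476.] centre [ 599.6 -338.7] r 29.9 mean [ 595. -343.   45.] 2970 1739 [79. 76. 71.]
0.7 [240. 313.] centre [ 461.3 -242.5] r 29.6 mean [ 461. -243.   45.] 6187 6183 [152. 168. 174.]
x [ 13. 319.] 0.67 2523 121
pin 0.83 [[ 562.22059698 -458.1451766     0.        ]]
pin 0.7 [[ 460.82639341 -242.06200257    0.        ]]
```

>>> play_rows(rows=[[[0.12,0.12,-0.7],[0,0,0]],[[0,0,-1],[0,0,0]],[[0,0,-1],[0,0,0]],[[0,0,-1],[0,0,0]],[[0,0,0],[0,0,0]]])

```text
time: 17.98
tool_pos: [459.3, -240.4, 23.8]
tcp_rot: [-3.139, 0.003, 0.014]
contact_force: [-0.9, 0.1, 0.8]
grip_width: 80.0
finger_force: 0.0
```

>>> play_rows(rows=[[[0,0,0],[0,0,0]],[[0,0,0],[0,0,0]],[[0,0,0],[0,0,0]],[[0,0,0],[0,0,0]],[[0,0,1],[0,0,0]],[[0,0,1],[0,0,0]],[[0,0,1],[0,0,0]],[[0,0,0.7],[0,0,0]]], hand=-1)

```text
time: 18.98
tool_pos: [460.1, -242.1, 137.1]
tcp_rot: [3.141, -0.001, 0.012]
contact_force: [-0.3, 0.1, -1.9]
grip_width: 53.3
finger_force: 30.0
```

>>> play_rows(rows=[[[0.15,1,0],[0,0,-0.1]],[[0.15,1,0],[0,0,-0.1]],[[0.15,1,0],[0,0,-0.1]],[[0.15,1,0],[0,0,-0.1]],[[0.15,1,0],[0,0,0]],[[0.15,1,0],[0,0,0]],[[0.15,1,0],[0,0,0]],[[0.15,1,0],[0,0,0]],[[0.15,1,0],[0,0,0]],[[0.15,1,0],[0,0,0]],[[0.15,1,0],[0,0,0]],[[0.15,1,0],[0,0,0]]])

```text
time: 20.48
tool_pos: [513.8, 118.9, 135.7]
tcp_rot: [3.141, 0.0, -0.044]
contact_force: [0.3, -1.2, -2.1]
grip_width: 53.4
finger_force: 30.0
```

>>> play_rows(rows=[[[0.15,1,0],[0,0,0]],[[0.15,1,0],[0,0,0]],[[0.15,1,0],[0,0,0]],[[0.15,1,0],[0,0,0]],[[0,0.75,0],[0,0,0]],[[0,0,-0.7],[0,0,0]],[[0,0,-0.7],[0,0,0]],[[0,0,-0.5],[0,0,0]],[[0,0,0],[0,0,0]],[[0,0,0],[0,0,0]]])

```text
time: 21.72
tool_pos: [532.5, 260.5, 79.4]
tcp_rot: [-3.141, -0.001, -0.044]
contact_force: [0.2, -0.2, -0.3]
grip_width: 53.3
finger_force: 30.0
```

Going down to TCP z ≈ 51 keeps the gripper body just above the hood.

>>> play_rows(rows=[[[0,0,-0.5],[0,0,0]],[[0,0,-0.43],[0,0,0]],[[0,0,0],[0,0,0]],[[0,0,0],[0,0,0]]])

```text
time: 22.22
tool_pos: [532.1, 260.5, 50.8]
tcp_rot: [3.141, 0.0, -0.043]
contact_force: [0.2, -0.2, -1.1]
grip_width: 53.7
finger_force: 30.0
```

>>> play_rows(rows=[[[0,0,0],[0,0,0]],[[0,0,0],[0,0,0]],[[0,0,0.5],[0,0,0]],[[0,0,1],[0,0,0]],[[0,0,1],[0,0,0]],[[0,-0.5,0.7],[0,0,0]],[[0,-1,0],[0,0,0]],[[0,-1,0],[0,0,0]],[[0,-1,0],[0,0,0]],[[0,-1,0],[0,0,0]],[[0,-1,0],[0,0,0]]], hand=0.4)

```text
time: 23.6
tool_pos: [532.3, 94.5, 148.2]
tcp_rot: [-3.142, -0.002, -0.043]
contact_force: [0.5, -1.0, -0.6]
grip_width: 64.2
finger_force: 0.0
```

```bash
python3 - <<'E'
from h import *
c=meas("top",False)
cv2.imwrite("pics/t2.png",cv2.resize(c["frame"][170:370,50:560,::-1],None,fx=1.55,fy=1.55,interpolation=cv2.INTER_CUBIC))
E
```

```text
spoon p 0.76 origin [ 612. -135.] bowl dir deg -16.3 len 119
 spoon pin 0.79 [ 600. -130.    2.]
 spoon pin 0.6 [ 454. -343.    2.]
 pin tin1 0.96 [339. 504.] [ 394. -415.    0.]
 pin tin1 0.89 [212. 422.] [ 694. -220.    0.]
 pin tin1 0.81 [243. 477.] [ 621. -353.    0.]
 pin tin1 0.77 [274. 223.] [530. 260.   0.]
 pin tin1 0.65 [245. 435.] [ 614. -251.    0.]
 pin tin1 0.59 [271. 521.] [ 557. -457.    0.]
 pin carton1 0.81 [234. 244.] [628. 215.   0.]
 pin carton1 0.62 [169. 291.] [794. 104.   0.]
 pin pull 0.72 [313. 470.] [ 454. -319.   55.]
 steel lid [244. 478.] [ 615. -347.   45.] 396
 steel lid [275. 217.] [530. 263.  45.] 414
```

View pics/t2.png

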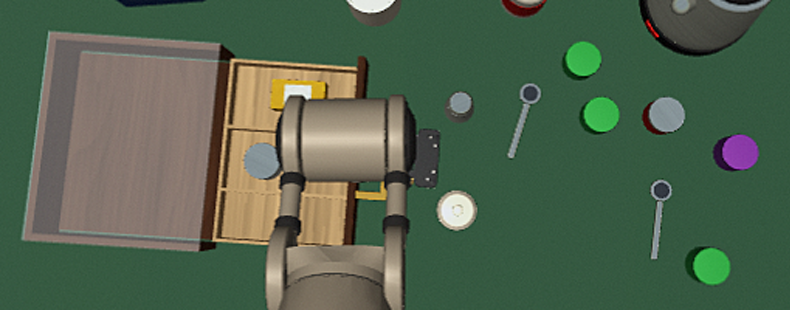

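>>> play_rows(rows=[[[0.2,-1,0],[0,0,0.1]],[[0.2,-1,0],[0,0,0.1]],[[0.2,-1,0],[0,0,0.1]],[[0.2,-1,0],[0,0,0]],[[0.2,-1,0],[0,0,0]],[[0.2,-1,0],[0,0,0]],[[0.2,-1,0],[0,0,0]],[[0.2,-1,0],[0,0,0]],[[0.2,-1,0],[0,0,0]],[[0.2,-1,0],[0,0,0]],[[0.2,-1,0],[0,0,0]],[[0.2,-1,0],[0,0,0]]], hand=0.74)

```text
time: 25.45
tool_pos: [604.7, -264.3, 146.8]
tcp_rot: [-3.141, 0.0, -0.0]
contact_force: [-0.2, -0.3, -0.9]
grip_width: 80.3
finger_force: 0.0
```

>>> play_rows(rows=[[[0.2,-1,0],[0,0,0]],[[0.2,-1,0],[0,0,0]],[[0,-0.7,0],[0,0,0]],[[0,0,0],[0,0,0]],[[0,0,0],[0,0,0]]])

```text
time: 26.08
tool_pos: [616.3, -344.0, 146.7]
tcp_rot: [-3.141, 0.0, -0.0]
contact_force: [0.4, 0.7, 0.2]
grip_width: 79.8
finger_force: 0.0
```

```bash
python3 - <<'E'
from h import *
c=tin();save(c,"wr3")
E
```

```text
[ 616. -344.  147.] [-3.141  0.    -0.   ]
0.86 [244. 321.] centre [ 620.2 -346.2] r 29.6 mean [ 620. -346.   45.] 5747 5664 [151. 167. 172.]
0.86 [281. 472.] centre [ 587.  -441.3] r 20.5 mean [ 595. -441.   45.] 1258 832 [57. 42. 69.]
x [240. 177.] 0.64 6242 44
pin 0.78 [[ 615.76082301 -345.74512378    0.        ]]
pin 0.65 [[ 561.7127806  -455.47574055    0.        ]]
pin 0.65 [[ 696.99104347 -219.39886794    0.        ]]
pin 0.6 [[ 608.34238618 -130.07269856    0.        ]]
```

View pics/wr3.png

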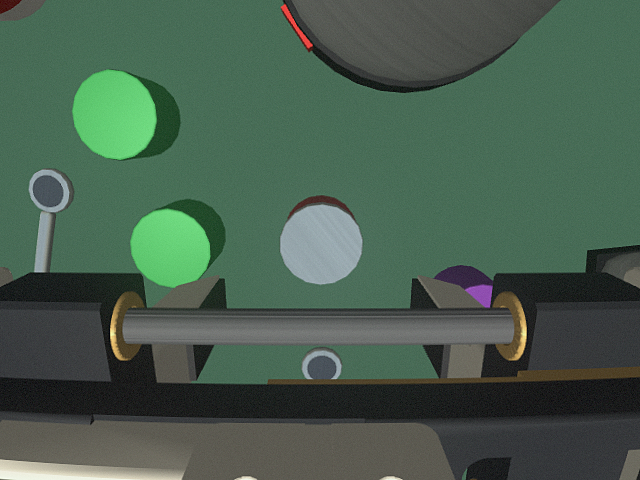

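The steel lid with the red side at (321,244) is tin2. The green tin at (170,247) is close, so I'll narrow the opening slightly.

>>> play_rows(rows=[[[0.1,-0.07,-0.8],[0,0,0]],[[0,0,-1],[0,0,0]],[[0,0,-1],[0,0,0]],[[0,0,-0.8],[0,0,0]],[[0,0,-0.45],[0,0,0]],[[0,0,0],[0,0,0]]], hand=0.6)

```text
time: 26.98
tool_pos: [618.8, -347.0, 24.6]
tcp_rot: [-3.141, 0.001, -0.001]
contact_force: [-0.6, 0.2, -1.2]
grip_width: 73.3
finger_force: 0.0
```

>>> play_rows(rows=[[[0,0,0],[0,0,0]],[[0,0,0],[0,0,0]],[[0,0,0],[0,0,0]],[[0,0,0],[0,0,0]],[[0,0,1],[0,0,0]],[[0,0,1],[0,0,0]],[[0,0,1],[0,0,0]],[[0,0,0.9],[0,0,0]]], hand=-1)

```text
time: 27.98
tool_pos: [618.8, -347.7, 143.0]
tcp_rot: [3.142, 0.0, -0.002]
contact_force: [0.2, -0.9, -1.6]
grip_width: 53.2
finger_force: 30.0
```

>>> play_rows(rows=[[[-0.17,0.98,0],[0,0,-0.1]],[[-0.17,0.98,0],[0,0,-0.1]],[[-0.17,0.98,0],[0,0,-0.1]],[[-0.17,0.98,0],[0,0,0]],[[-0.17,0.98,0],[0,0,0]],[[-0.17,0.98,0],[0,0,0]],[[-0.17,0.98,0],[0,0,0]],[[-0.17,0.98,0],[0,0,0]],[[-0.17,0.98,0],[0,0,0]],[[-0.17,0.98,0],[0,0,0]],[[-0.17,0.98,0],[0,0,0]],[[-0.17,0.98,0],[0,0,0]]])

```text
time: 29.48
tool_pos: [557.4, 6.0, 142.1]
tcp_rot: [3.141, 0.0, -0.044]
contact_force: [0.4, -0.2, -2.2]
grip_width: 53.2
finger_force: 30.0
```

>>> play_rows(rows=[[[-0.15,0.98,0],[0,0,0]],[[-0.15,0.98,0],[0,0,0]],[[-0.15,0.98,0],[0,0,0]],[[-0.15,0.98,0],[0,0,0]],[[-0.15,0.98,0],[0,0,0]],[[-0.15,0.98,0],[0,0,0]],[[0,0,-0.5],[0,0,0]],[[0,0,-0.8],[0,0,0]],[[0,0,0],[0,0,0]]])

```text
time: 30.6
tool_pos: [529.3, 180.5, 101.0]
tcp_rot: [3.14, 0.005, -0.044]
contact_force: [0.1, 0.6, -2.1]
grip_width: 53.6
finger_force: 30.0
```

>>> play_rows(rows=[[[0,0.05,-0.8],[0,0,0]],[[0,0,-0.8],[0,0,0]],[[0,0,-0.45],[0,0,0]],[[0,0,0],[0,0,0]]])

```text
time: 31.1
tool_pos: [530.6, 182.6, 41.4]
tcp_rot: [3.141, 0.001, -0.044]
contact_force: [-0.2, 0.7, -1.3]
grip_width: 53.9
finger_force: 30.0
```

>>> play_rows(rows=[[[0,0,0],[0,0,0]],[[0,0,0],[0,0,0]],[[0,0,0],[0,0,0]],[[0,0,0.5],[0,0,0]],[[0,0,1],[0,0,0]],[[0,0,1],[0,0,0]],[[0,-0.5,1],[0,0,0]]], hand=0.26)

```text
time: 31.98
tool_pos: [530.9, 168.6, 149.1]
tcp_rot: [-3.141, -0.001, -0.042]
contact_force: [0.6, -1.2, 0.1]
grip_width: 57.9
finger_force: 0.0
```

>>> play_rows(rows=[[[0.12,-0.96,0],[0,0,-0.2]],[[0.12,-0.96,0],[0,0,-0.2]],[[0.12,-0.96,0],[0,0,-0.2]],[[0.12,-0.96,0],[0,0,-0.2]],[[0.12,-0.96,0],[0,0,-0.2]],[[0.12,-0.96,0],[0,0,-0.2]],[[0.12,-0.96,0],[0,0,-0.2]],[[0.12,-0.96,0],[0,0,-0.2]],[[0.12,-0.96,0],[0,0,-0.15]],[[0.12,-0.96,0],[0,0,0]],[[0,0,0],[0,0,0]],[[0,0,0],[0,0,0]]], hand=-1)

```text
time: 33.48
tool_pos: [566.7, -119.3, 147.4]
tcp_rot: [-3.141, -0.0, -0.288]
contact_force: [0.2, -0.2, 0.6]
grip_width: 0.4
finger_force: 0.0
```

```bash
cat >> h.py <<'E'
def spoon(show=None):
    o=get_obs();c=capture("wrist");print(np.round(o["tool_pos"]),np.round(np.degrees(o["tcp_rot"]),1))
    if show: save(c,show)
    for d in trace("spoon1","wrist"):
        P=w(c,np.argwhere(d["mask"]),8,o)[:,:2].astype(np.float32)
        r=cv2.minAreaRect(P)
        print(round(d["p"],2),np.round(d["at"]),"rect",np.round(r[0]),np.round(r[1]),round(r[2],1),"n",len(P), "ext x",P[:,0].min(),P[:,0].max(),"y",P[:,1].min(),P[:,1].max())
        # handle fit: thin slices along major axis
        u=np.linalg.svd(P-P.mean(0),full_matrices=False)[2][0]; u*=np.sign(u[0])
        for it in range(2):
            n_=np.array([-u[1],u[0]]);t=P@u;H=[]
            for a in np.arange(t.min(),t.max(),3):
                q=P[(t>=a)&(t<a+3)]
                if len(q)>5:
                    s=q@n_; H.append((a+1.5,s.mean(),np.ptp(s)))
            H=np.array(H);h=H[H[:,2]<15]
            if len(h)<5: break
            k=np.polyfit(h[:,0],h[:,1],1); u=u+n_*k[0];u/=np.linalg.norm(u)
        n_=np.array([-u[1],u[0]]);t=P@u
        if len(h)>=5:
            off=np.median([ (p) for p in h[:,1]])
            off=np.median((P[(t>h[0,0])&(t<h[-1,0])]@n_))
            print("  axis deg",round(np.degrees(np.arctan2(u[1],u[0])),1),"handle from",np.round(u*h[0,0]+n_*off),"to",np.round(u*h[-1,0]+n_*off),"tmin/max pts",np.round(u*t.min()+n_*off),np.round(u*t.max()+n_*off))
    for d in pinpoint("spoon1","wrist"): print(" pin",round(d["p"],2),np.round(w(c,d["at"],0,o)[0]))
    for d in trace("shaker","wrist"):
        P=w(c,np.argwhere(d["mask"]),78,o)[:,:2]; print(" shaker",round(d["p"],2),np.round(P.min(0)),np.round(P.max(0)))
    for d in pinpoint("shaker","wrist"): print(" shaker pin",round(d["p"],2),np.round(w(c,d["at"],0,o)[0]))
    return c
E
python3 - <<'E'
from h import *
spoon("wr4")
E
```

```text
[ 567. -119.  147.] [-180.    -0.   -16.5]
0.86 [239. 619.] rect [ 482. -342.] [32. 81.] 85.2 n 2085 ext x 441.3958 522.12006 y -360.5719 -327.2268
  axis deg -11.6 handle from [ 443. -334.] to [ 487. -343.] tmin/max pts [ 442. -334.] [ 521. -350.]
0.59 [131. 315.] rect [ 606. -131.] [ 32. 121.] 72.8 n 3471 ext x 547.5205 664.93005 y -160.09315 -109.881294
  axis deg -16.7 handle from [ 550. -114.] to [ 665. -148.] tmin/max pts [ 548. -113.] [ 664. -148.]
 pin 0.77 [ 611. -132.    0.]
 pin 0.57 [ 461. -341.    0.]
 shaker 0.93 [606. -78.] [643. -19.]
 shaker pin 0.94 [623. -32.   0.]
```

View pics/wr4.png

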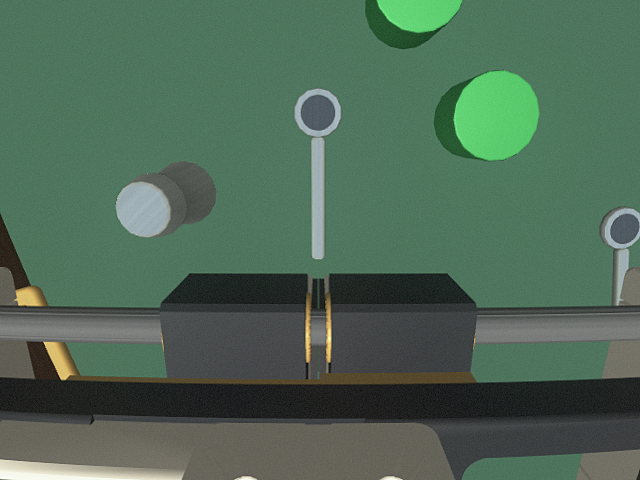

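The spoon's origin is about (611,-132) at −16.6°, and the shaker stands at (623,-32). The gripper body would foul the shaker there, so I'll first push the spoon about 50 mm clear, with the closed fingers turned 90°.

>>> play_rows(rows=[[[0.17,0.03,0],[0,0,0.95]],[[0.17,0.03,0],[0,0,0.95]],[[0.17,0.03,0],[0,0,0.95]],[[0.17,0.03,0],[0,0,0.95]],[[0.17,0.03,0],[0,0,0.95]],[[0.17,0.03,0],[0,0,0.95]],[[0.17,0.03,0],[0,0,0.95]],[[0.17,0.03,0],[0,0,0.95]],[[0.17,0.03,0],[0,0,0.95]],[[0.14,0,0],[0,0,0.95]],[[0,0,0],[0,0,0.95]],[[0,0,0],[0,0,0.8]]])

```text
time: 35.22
tool_pos: [616.9, -111.2, 146.8]
tcp_rot: [-3.141, -0.0, 1.288]
contact_force: [-1.0, 0.3, 0.1]
grip_width: 0.2
finger_force: 0.0
```

>>> play_rows(rows=[[[0,0,-0.8],[0,0,0]],[[0,0,-1],[0,0,0]],[[0,0,-1],[0,0,0]],[[0,0,-0.8],[0,0,0]],[[0,0,-0.3],[0,0,0]],[[0,0,0],[0,0,0]]])

```text
time: 35.98
tool_pos: [616.8, -111.5, 29.7]
tcp_rot: [-3.141, -0.0, 1.283]
contact_force: [0.4, 0.1, 0.3]
grip_width: 0.6
finger_force: 0.0
```

>>> play_rows(rows=[[[0,0,-0.42],[0,0,0]],[[0,0,0],[0,0,0]],[[-0.08,-0.25,0],[0,0,0]],[[-0.09,-0.3,0],[0,0,0]],[[-0.1,-0.33,0],[0,0,0]],[[-0.1,-0.33,0],[0,0,0]],[[-0.09,-0.32,0],[0,0,0]],[[-0.08,-0.3,0],[0,0,0]],[[0,0,0],[0,0,0]],[[0.05,0.15,0.2],[0,0,0]],[[0,0,1],[0,0,0]],[[-0.5,0,1],[0,0,0]]])

```text
time: 37.48
tool_pos: [587.9, -161.4, 84.2]
tcp_rot: [3.141, -0.0, 1.284]
contact_force: [-0.9, 0.5, -0.0]
grip_width: 0.4
finger_force: 0.0
```

>>> play_rows(rows=[[[-0.5,0,1],[0,0,-0.95]],[[-0.5,0,1],[0,0,-0.95]],[[-0.2,0,0],[0,0,-0.95]],[[0,0,0],[0,0,-0.95]],[[0,0,0],[0,0,-0.95]],[[0,0,0],[0,0,-0.95]],[[0,0,0],[0,0,-0.95]],[[0,0,0],[0,0,-0.95]],[[0,0,0],[0,0,-0.95]],[[0,0,0],[0,0,-0.95]],[[0,0,0],[0,0,-0.95]],[[0,0,0],[0,0,-0.8]]], hand=-0.3)

```text
time: 38.98
tool_pos: [551.5, -161.4, 143.7]
tcp_rot: [-3.142, -0.0, -0.291]
contact_force: [0.2, -0.3, 0.0]
grip_width: 32.4
finger_force: 0.0
```

>>> play_rows(rows=[[[0,0,0],[0,0,0]]])

```text
time: 39.1
tool_pos: [551.4, -161.6, 143.6]
tcp_rot: [3.142, -0.0, -0.286]
contact_force: [-0.5, 0.1, -0.4]
grip_width: 32.3
finger_force: 0.0
```

```bash
python3 - <<'E'
from h import *
spoon()
E
```

```text
[ 551. -162.  144.] [180.   -0.  -16.4]
0.8 [238. 572.] rect [ 461. -346.] [122.  33.] 0.1 n 2490 ext x 399.39392 521.7838 y -362.2589 -328.76324
  axis deg -6.6 handle from [ 401. -333.] to [ 487. -343.] tmin/max pts [ 400. -333.] [ 522. -347.]
0.74 [132. 330.] rect [ 590. -188.] [ 33. 122.] 81.6 n 3785 ext x 531.71466 650.3089 y -210.81194 -163.85995
  axis deg -14.5 handle from [ 533. -168.] to [ 649. -198.] tmin/max pts [ 532. -168.] [ 650. -198.]
 pin 0.76 [ 461. -340.    0.]
 pin 0.63 [ 594. -184.    0.]
 shaker 0.8 [604. -90.] [640. -20.]
 shaker pin 0.59 [623. -35.   0.]
```

>>> play_rows(rows=[[[0.75,-0.35,0],[0,0,0.24]],[[0.7,-0.4,0],[0,0,0]],[[0,0,-0.8],[0,0,0]],[[0,0,-1],[0,0,0]],[[0,0,-1],[0,0,0]],[[0,0,-0.9],[0,0,0]],[[0,0,-0.4],[0,0,0]],[[0,0,0],[0,0,0]]])

```text
time: 40.35
tool_pos: [594.5, -184.6, 19.8]
tcp_rot: [-3.141, 0.001, -0.254]
contact_force: [-0.2, 0.7, 0.8]
grip_width: 31.8
finger_force: 0.0
```

>>> play_rows(rows=[[[0,0,-0.12],[0,0,0]],[[0,0,0],[0,0,0]]])

```text
time: 40.6
tool_pos: [595.1, -184.9, 17.4]
tcp_rot: [3.141, -0.001, -0.254]
contact_force: [-0.2, 0.3, -1.4]
grip_width: 31.9
finger_force: 0.0
```

>>> play_rows(rows=[[[0,0,0],[0,0,0]],[[0,0,0],[0,0,0]],[[0,0,0],[0,0,0]],[[0,0,0.6],[0,0,0]],[[0,0,1],[0,0,0]],[[0,0,1],[0,0,0]],[[0,0,1],[0,0,0]]], hand=-1)

```text
time: 41.48
tool_pos: [594.8, -184.8, 127.0]
tcp_rot: [3.141, -0.001, -0.254]
contact_force: [0.3, 0.3, 0.1]
grip_width: 9.2
finger_force: 30.0
```

>>> play_rows(rows=[[[-0.3,0.98,0],[0,0,0.9]],[[-0.3,0.98,0],[0,0,0.9]],[[-0.3,0.98,0],[0,0,0.9]],[[-0.3,0.98,0],[0,0,0.9]],[[-0.3,0.98,0],[0,0,0.9]],[[-0.3,0.98,0],[0,0,0.9]],[[-0.3,0.98,0],[0,0,0.9]],[[-0.3,0.98,0],[0,0,0.9]],[[-0.3,0.98,0],[0,0,0.9]],[[-0.3,0.98,0],[0,0,0.9]],[[-0.3,0.98,0],[0,0,0.9]],[[-0.3,0.98,0],[0,0,0.9]]])

```text
time: 42.98
tool_pos: [486.7, 169.1, 126.0]
tcp_rot: [3.14, -0.001, 1.258]
contact_force: [0.9, 0.1, 0.1]
grip_width: 9.4
finger_force: 30.0
```

>>> play_rows(rows=[[[-0.35,0.98,0],[0,0,0.9]],[[-0.35,0.98,0],[0,0,0.9]],[[-0.3,0.98,0],[0,0,0.15]],[[0,0,0],[0,0,0]],[[0,0,0],[0,0,0]]])

```text
time: 43.6
tool_pos: [457.0, 256.0, 125.3]
tcp_rot: [3.141, -0.0, 1.526]
contact_force: [-0.0, -0.6, 0.1]
grip_width: 9.4
finger_force: 30.0
```

```bash
python3 - <<'E'
from h import *
o=get_obs();print(o["tool_pos"],o["grip_width"])
c=spoon("wr5")
c2=capture("top")
for q in("lane_spoons",):
    for d in pinpoint(q,"top"): print(q,round(d["p"],2),np.round(w(c2,d["at"],12)[0]))
    for d in pinpoint(q,"wrist"): print("w",q,round(d["p"],2),np.round(w(c,d["at"],12,o)[0]))
E
```

```text
[456.99309901 255.9796932  125.34556322] 9.43265793191271
[457. 256. 125.] [179.9  -0.   87.4]
0.61 [217. 315.] rect [454. 227.] [159.  56.] 86.0 n 7437 ext x 430.1115 486.148 y 147.02127 306.07928
  axis deg 88.0 handle from [453. 149.] to [456. 248.] tmin/max pts [453. 147.] [458. 306.]
 pin 0.95 [454. 209.   0.]
 shaker 0.61 [414. 112.] [628. 329.]
lane_spoons 0.85 [448. 226.  12.]
w lane_spoons 0.94 [442. 227.  12.]
```

View pics/wr5.png

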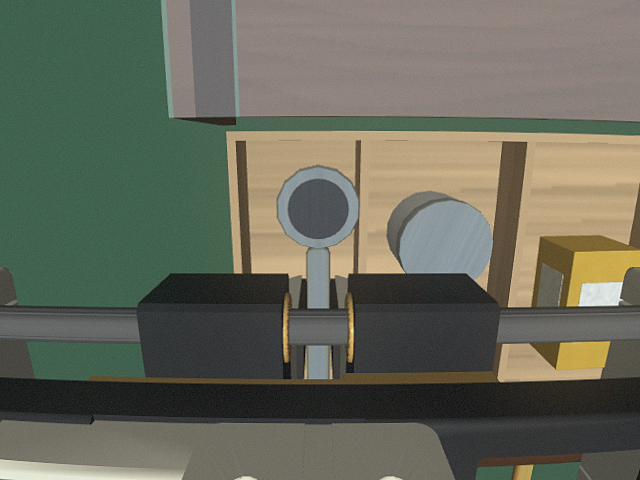

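```bash
python3 - <<'E'
from h import *
o=get_obs();c=capture("wrist")
print(w(c,[(200,234),(200,243),(200,356),(200,362),(135,350),(141,350)],44,o)[:,:2].round(1))
print(w(c,[(120,350)],95,o).round(1))
E
```

```text
[[410.4 290.6]
 [415.6 290.3]
 [480.6 287.3]
 [484.  287.2]
 [478.1 323.8]
 [478.  320.5]]
[[474.3 329.5  95. ]]
```

>>> play_rows(rows=[[[-0.17,-0.1,-0.5],[0,0,0]],[[0,0,-0.8],[0,0,0]],[[0,0,-0.8],[0,0,0]],[[0,0,-0.6],[0,0,0]],[[0,0,-0.35],[0,0,0]],[[0,0,0],[0,0,0]]])

```text
time: 44.8
tool_pos: [451.4, 253.1, 32.7]
tcp_rot: [-3.141, 0.0, 1.526]
contact_force: [0.2, 0.3, -0.3]
grip_width: 9.8
finger_force: 30.0
```

>>> play_rows(rows=[[[0,0,0],[0,0,0]],[[0,0,0],[0,0,0]],[[0,0,0.4],[0,0,0]],[[0,0,1],[0,0,0]],[[0,0,1],[0,0,0]],[[0,-0.5,1],[0,0,0]],[[0,-1,0],[0,0,0.9]]], hand=-0.65)

```text
time: 45.68
tool_pos: [453.2, 208.9, 138.6]
tcp_rot: [3.135, -0.001, 1.656]
contact_force: [-0.0, 0.4, -0.6]
grip_width: 16.1
finger_force: 0.0
```

>>> play_rows(rows=[[[0.1,-1,0],[0,0,0.85]],[[0.1,-1,0],[0,0,0.85]],[[0.1,-1,0],[0,0,0.85]],[[0.1,-1,0],[0,0,0.85]],[[0.1,-1,0],[0,0,0.85]],[[0.1,-1,0],[0,0,0.85]],[[0.1,-1,0],[0,0,0.85]],[[0.1,-1,0],[0,0,0.85]],[[0.1,-1,0],[0,0,0.85]],[[0.1,-1,0],[0,0,0.85]],[[0.1,-1,0],[0,0,0.85]],[[0.1,-1,0],[0,0,0.5]]], hand=-0.3)

```text
time: 47.18
tool_pos: [487.8, -152.8, 136.3]
tcp_rot: [-3.141, 0.001, 3.03]
contact_force: [-0.2, 0.4, -0.8]
grip_width: 32.3
finger_force: 0.0
```

>>> play_rows(rows=[[[0.1,-1,0],[0,0,0]],[[0.1,-1,0],[0,0,0]],[[0.1,-1,0],[0,0,0]],[[0.1,-1,0],[0,0,0]],[[0.1,-1,0],[0,0,0]],[[0.1,-1,0],[0,0,0]],[[0,-0.4,0],[0,0,0]],[[0,0,0],[0,0,0]],[[0,0,0],[0,0,0]]])

```text
time: 48.3
tool_pos: [505.5, -342.6, 135.3]
tcp_rot: [3.141, -0.0, 3.028]
contact_force: [-0.2, 0.5, -0.3]
grip_width: 31.8
finger_force: 0.0
```

```bash
python3 - <<'E'
from h import *
spoon("wr6")
c=capture("top")
cv2.imwrite("pics/t3.png",cv2.resize(c["frame"][170:370,50:560,::-1],None,fx=1.55,fy=1.55,interpolation=cv2.INTER_CUBIC))
E
```

```text
[ 506. -343.  135.] [180.   -0.  173.5]
0.58 [200. 311.] rect [ 459. -343.] [ 32. 122.] 84.0 n 3753 ext x 398.49246 519.9653 y -363.48013 -330.97534
  axis deg -6.7 handle from [ 400. -335.] to [ 519. -349.] tmin/max pts [ 399. -335.] [ 520. -349.]
 pin 0.81 [ 464. -342.    0.]
```

View pics/t3.png

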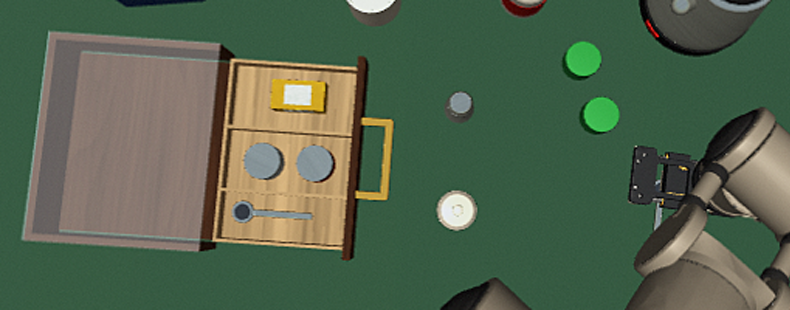

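>>> play_rows(rows=[[[-0.7,0,0],[0,0,0]],[[-0.7,0,0],[0,0,0]],[[0,0,-0.7],[0,0,0]],[[0,0,-1],[0,0,0]],[[0,0,-1],[0,0,0]],[[0,0,-0.7],[0,0,0]],[[0,0,-0.35],[0,0,0]],[[0,0,-0.15],[0,0,0]],[[0,0,0],[0,0,0]]])

```text
time: 49.72
tool_pos: [463.8, -343.9, 18.5]
tcp_rot: [-3.141, 0.001, 3.027]
contact_force: [-0.7, 0.2, 0.5]
grip_width: 32.4
finger_force: 0.0
```

>>> play_rows(rows=[[[0,0,0],[0,0,0]],[[0,0,0],[0,0,0]],[[0,0,0],[0,0,0]],[[0,0,0.6],[0,0,0]],[[0,0,1],[0,0,0]],[[0,0,1],[0,0,0]],[[0,0,1],[0,0,0]]], hand=-1)

```text
time: 50.6
tool_pos: [463.7, -343.8, 128.4]
tcp_rot: [-3.141, 0.001, 3.027]
contact_force: [0.8, -0.5, -0.6]
grip_width: 9.5
finger_force: 30.0
```

>>> play_rows(rows=[[[-0.05,1,0],[0,0,-0.9]],[[-0.05,1,0],[0,0,-0.9]],[[-0.05,1,0],[0,0,-0.9]],[[-0.05,1,0],[0,0,-0.9]],[[-0.05,1,0],[0,0,-0.9]],[[-0.05,1,0],[0,0,-0.9]],[[-0.05,1,0],[0,0,-0.9]],[[-0.05,1,0],[0,0,-0.9]],[[-0.05,1,0],[0,0,-0.9]],[[-0.05,1,0],[0,0,-0.9]],[[-0.05,1,0],[0,0,-0.9]],[[-0.05,1,0],[0,0,-0.85]]])

```text
time: 52.1
tool_pos: [445.8, 17.2, 127.3]
tcp_rot: [3.14, 0.0, 1.522]
contact_force: [0.4, 0.4, -1.2]
grip_width: 9.2
finger_force: 30.0
```

>>> play_rows(rows=[[[-0.05,1,0],[0,0,0]],[[-0.05,1,0],[0,0,0]],[[-0.05,1,0],[0,0,0]],[[-0.05,1,0],[0,0,0]],[[-0.05,1,0],[0,0,0]],[[0,1,0],[0,0,0]],[[0,0.1,0],[0,0,0]],[[0,0,0],[0,0,0]],[[0,0,0],[0,0,0]]])

```text
time: 53.22
tool_pos: [438.2, 198.5, 126.4]
tcp_rot: [3.141, 0.0, 1.525]
contact_force: [0.2, -0.3, -1.0]
grip_width: 9.4
finger_force: 30.0
```

```bash
python3 - <<'E'
from h import *
spoon("wr7")
E
```

```text
[438. 198. 126.] [180.    0.   87.4]
0.95 [109. 337.] rect [453. 247.] [126.  34.] 87.1 n 4290 ext x 437.6986 472.2146 y 184.07758 310.53195
  axis deg 87.9 handle from [450. 186.] to [455. 311.] tmin/max pts [450. 184.] [455. 310.]
0.77 [244. 315.] rect [437. 176.] [175.  20.] 87.9 n 4972 ext x 423.70203 449.66925 y 88.563156 264.0153
 pin 0.97 [434. 156.   0.]
 pin 0.55 [452. 253.   0.]
 shaker 0.97 [555.  50.] [590.  68.]
```

View pics/wr7.png

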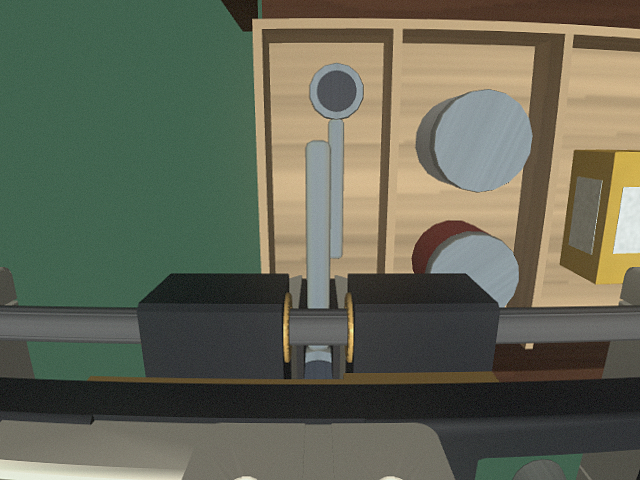

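>>> play_rows(rows=[[[0,0,-0.6],[0,0,0]],[[0,0,-0.8],[0,0,0]],[[0,0,-0.8],[0,0,0]],[[0,0,-0.5],[0,0,0]],[[0,0,-0.2],[0,0,0]],[[0,0,0],[0,0,0]]])

```text
time: 54.22
tool_pos: [438.2, 199.3, 39.2]
tcp_rot: [3.142, 0.0, 1.526]
contact_force: [-0.1, -0.2, -0.1]
grip_width: 9.3
finger_force: 30.0
```

>>> play_rows(rows=[[[0,0,0],[0,0,0]],[[0,0,0],[0,0,0]],[[0,0,0.4],[0,0,0]],[[0,0,1],[0,0,0]],[[0,0,1],[0,0,0]],[[0.2,-1,1],[0,0,-0.9]],[[0.2,-1,0],[0,0,-0.9]],[[0.2,-1,0],[0,0,-0.9]],[[0.2,-1,0],[0,0,-0.9]],[[0.2,-1,0],[0,0,-0.9]]], hand=-0.7)

```text
time: 55.48
tool_pos: [468.4, 48.3, 142.3]
tcp_rot: [3.14, -0.001, 0.894]
contact_force: [0.8, 0.2, -0.1]
grip_width: 13.6
finger_force: 0.0
```

```bash
python3 - <<'E'
from h import *
c=meas("top",False)
cv2.imwrite("pics/t4.png",cv2.resize(c["frame"][170:350,50:330,::-1],None,fx=2.8,fy=2.8,interpolation=cv2.INTER_CUBIC))
E
```

```text
spoon p 0.62 origin [451. 255.] bowl dir deg 87.5 len 120
 spoon pin 0.67 [433. 204.   2.]
 spoon pin 0.61 [447. 254.   2.]
 pin tin1 0.78 [276. 257.] [529. 178.   0.]
 pin tin1 0.75 [341. 505.] [ 389. -416.    0.]
 pin tin1 0.65 [248. 436.] [ 607. -253.    0.]
 pin tin1 0.64 [211. 423.] [ 696. -221.    0.]
 pin tin1 0.61 [270. 521.] [ 558. -457.    0.]
 pin tin1 0.59 [276. 221.] [527. 264.   0.]
 pin carton1 0.74 [234. 244.] [629. 215.   0.]
 pin pull 0.7 [271. 300.] [540.  72.  55.]
 steel lid [273. 255.] [528. 184.  45.] 411
 steel lid [273. 219.] [530. 262.  45.] 425
```

View pics/t4.png

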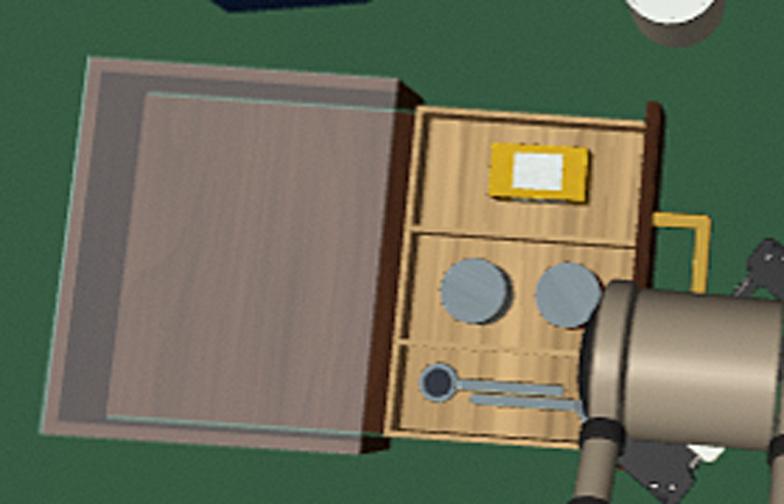

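>>> play_rows(rows=[[[0.34,0.13,0],[0,0,-0.96]],[[0.34,0.13,0],[0,0,-0.96]],[[0.34,0.13,0],[0,0,-0.96]],[[0.34,0.13,0],[0,0,-0.96]],[[0.34,0.13,0],[0,0,-0.96]],[[0.34,0.13,0],[0,0,-0.96]],[[0.34,0.13,0],[0,0,-0.92]],[[0,0,-0.5],[0,0,0]],[[0,0,0],[0,0,0]],[[0,0,0],[0,0,0]]], hand=-0.35)

```text
time: 57.08
tool_pos: [538.9, 76.7, 125.8]
tcp_rot: [3.141, 0.001, -0.033]
contact_force: [-0.6, -0.0, -0.1]
grip_width: 30.1
finger_force: 0.0
```

>>> play_rows(rows=[[[0,-0.05,-0.7],[0,0,-0.08]],[[0,0,-0.7],[0,0,0]],[[0,0,-0.7],[0,0,0]],[[0,0,-0.27],[0,0,0]],[[0,0,0],[0,0,0]]])

```text
time: 57.7
tool_pos: [539.4, 75.0, 55.1]
tcp_rot: [3.141, 0.0, -0.046]
contact_force: [0.1, -1.1, 0.2]
grip_width: 29.6
finger_force: 0.0
```

>>> play_rows(rows=[[[0,0,0],[0,0,0]],[[0,0,0],[0,0,0]],[[0,0,0],[0,0,0]],[[0,0,0],[0,0,0]]], hand=-1)

```text
time: 58.2
tool_pos: [539.9, 75.1, 55.7]
tcp_rot: [3.142, -0.001, -0.046]
contact_force: [-0.7, 0.3, 4.2]
grip_width: 10.7
finger_force: 30.0
```

>>> play_rows(rows=[[[0.01,0.2,0],[0,0,0]],[[0.02,0.4,0],[0,0,0]],[[0.02,0.6,0],[0,0,0]],[[0.03,0.65,0],[0,0,0]],[[0.03,0.65,0],[0,0,0]],[[0.03,0.65,0],[0,0,0]],[[0.03,0.65,0],[0,0,0]],[[0.03,0.65,0],[0,0,0]],[[0.03,0.6,0],[0,0,0]],[[0.02,0.5,0],[0,0,0]],[[0.02,0.4,0],[0,0,0]],[[0.01,0.2,0],[0,0,0]]])

```text
time: 59.7
tool_pos: [547.8, 260.2, 55.7]
tcp_rot: [3.141, -0.0, -0.046]
contact_force: [-2.0, -2.4, 7.2]
grip_width: 10.7
finger_force: 30.0
```

>>> play_rows(rows=[[[0.01,0.2,0],[0,0,0]],[[0.01,0.2,0],[0,0,0]],[[0,0.15,0],[0,0,0]],[[0,0.1,0],[0,0,0]],[[0,0.1,0],[0,0,0]],[[0,0,0],[0,0,0]],[[0,0,0],[0,0,0]]])

```text
time: 60.58
tool_pos: [548.4, 275.1, 55.6]
tcp_rot: [3.13, 0.003, -0.046]
contact_force: [-2.0, -28.3, 13.8]
grip_width: 11.2
finger_force: 30.0
```

Force has risen to 28 N at y = 275, exactly 200 mm of travel, so the tray is home against its stop. I'll ease off, release and lift.

>>> play_rows(rows=[[[0,-0.15,0],[0,0,0]],[[0,0,0],[0,0,0]]])

```text
time: 60.82
tool_pos: [548.4, 274.9, 55.7]
tcp_rot: [3.138, 0.001, -0.047]
contact_force: [-1.9, -12.1, 8.5]
grip_width: 10.8
finger_force: 30.0
```

>>> play_rows(rows=[[[0,0,0],[0,0,0]],[[0,0,0],[0,0,0]],[[0,0,0.5],[0,0,0]],[[0,0,1],[0,0,0]],[[0,0,1],[0,0,0]],[[0,0,1],[0,0,0]],[[-0.2,-1,0],[0,0,0]],[[-0.3,-1,0],[0,0,0]],[[-0.3,-1,0],[0,0,0]],[[-0.3,-1,0],[0,0,0]],[[-0.3,-1,0],[0,0,0]],[[0,0,0],[0,0,0]]], hand=-0.4)

```text
time: 62.32
tool_pos: [506.4, 126.4, 161.1]
tcp_rot: [3.142, -0.001, -0.048]
contact_force: [0.4, 0.6, 0.3]
grip_width: 27.7
finger_force: 0.0
```

```bash
python3 - <<'E'
from h import *
c=capture("top");print(get_obs()["contact_force"])
cv2.imwrite("pics/t5.png",cv2.resize(c["frame"][130:370,50:560,::-1],None,fx=1.55,fy=1.55,interpolation=cv2.INTER_CUBIC))
for d in pinpoint("pull","top"): print(d["p"],w(c,d["at"],55))
E
```

```text
[-0.52890912 -0.33106325  0.26511458]
0.71 [[539.637328   273.57819751  55.        ]]
```

View pics/t5.png

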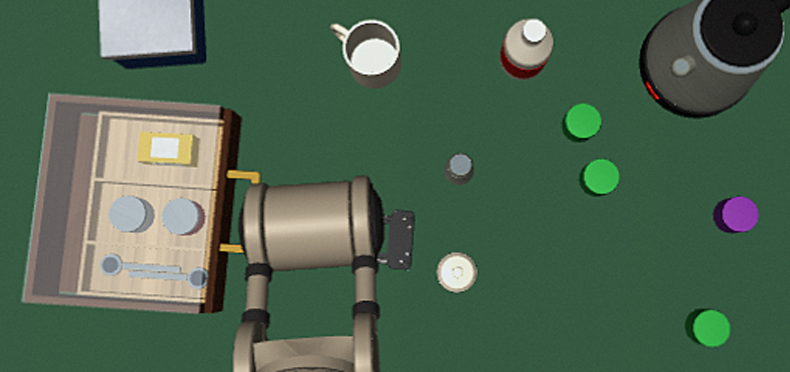

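The tray is home with the carton, both tins and both spoons in their lanes. The sugar pot, shaker, creamer, mug and the green and purple tins are where they stood.

```bash
python3 -c "
from plant import bot
print(bot.close_job())"
```

```text
the job is handed in; nothing more can be done
None
```

The job is handed in: both spoons, both tins and the one carton that were present are in their lanes, the tray was pushed home to its stop afterwards, and the bystanders and look-alike tins were left alone; the judge's verdict was not shown.

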